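# Vent the vacuum test stand and sort the tested pistons

### The arm

A 6-joint arm with a two-finger parallel gripper is mounted at the origin on the work surface. World frame = base frame: x ahead of the robot, y to its left, z up, the work surface at z = 0. Lengths are in m, angles in rad, forces in N, time in s.
With the tool pointing down it reaches from about 0.275 to 1 m from the base axis. Payload 8.4 kg.
Tool frame: the origin (TCP) lies midway between the tips of the shut fingers; the grasp point (between the pads) lies 19 mm behind it; z points along the fingers, y is the line along which they close (so a half turn about z gives the same grasp; the last joint's range is limited). The gripper opens to 85 mm and grips with 20 to 120 N. Pads are 22 mm wide; open, the fingers measure 114 mm over their backs; the gripper's body (76 mm by 85 mm) begins 54 mm behind the grasp point. The pads swing forward as they close: fully open they stand 13 mm farther back than shut.
Start: joints at [1.22, 0.353, 1.633, -0, 1.155, -0.002], TCP at [0.214, 0.587, 0.231] pointing down, gripper open.
Joint ranges: [-2.63, 2.63], [-0.92, 2.1], [0.06, 2.66], [-1.3, 4.44], [0, 2.69], [-3.02, 3.02]. Speed limits (rad/s): [2.22, 2.22, 2.79, 3.14, 3.14, 3.14].

### API

Orientations are given as a unit quaternion [w, x, y, z].
In Python, from rig import env gives the robot as it stands. The module is installed in compiled form; this text tells all that it offers.
- The arm moves only by the tool send_rows, never from a script. Its argument "targets" is a list of rows, each a list of 5 numbers: the opening, from -1 (shut) to 1 (fully open), then the shift along the tool's x, y, z in m, then the turn about the tool's z in rad. In form: [[claw, tx, ty, tz, twist], ...]. A call has 1 to 20 rows; each row shifts and turns the commanded pose from where the row before left it, along the tool's axes as they then stand; what a row does not reach is not made up. A row lasts 1/10 s, in which the tool goes at most 50 mm and 8.59 degrees, less where a joint would pass 70% of its speed; a pose out of reach is approached as far as the arm can. A call is refused whole if a number of a shift passes 0.05 or a number of a turn 0.15, either way. A call with a gripper value outside its range is refused whole. The fingers move at their own pace and stop on an object; "squeeze" is the grip in N (left out, the last holds). Time passes only in rows, so rows that do not move let the fingers close. It gives the time, the measured TCP pose, the force, the opening and the grip force at its end, in the units of the state.
- env.state(): the state, without advancing time (a new reading comes with each control period).
- env.camera(name): name is "scene" or "top" or "wrist"; returns a dict with "pixels" (420x560x3 uint8, blue, green, red), "K" (3x3 intrinsics, pixels), "distortion" ([k1, k2, p1, p2, k3] as OpenCV has them; the pictures are not rectified), "eye" and "rotation" of the camera in the world; the wrist camera has in their place "tool_from_camera" (4x4, takes a point from camera to tool coordinates, whose origin is the TCP and whose axes are the flange's). Camera axes: x right, y down, z forward; pixel columns grow to the right and rows downward; lengths in m; the calibration is good to about 2 mm. A picture is of the moment at which its call begins: read the wrist's pose just before it. There is no depth.
- env.finish_job(): hands the job in; it is judged then, once.
The state is a dict: "time": time; "joint_positions": joint angles; "dq": joint speeds; "effort": joint torques, N m; "position": TCP position; "eef_rot": TCP orientation; "wrist_force": force on the tool from outside, world axes, zero at the start; "torque": the same for the moment, N m; "width": finger opening in m; "finger_force": force on a finger pad.
Only numpy, scipy, OpenCV 4.12 (cv2) and the standard library are available. Lean on these libraries where they do the work, as an engineer would, in place of code of your own. Each camera call takes 0.05 s, during which the arm holds its last target. There are 200 camera calls.

### The job

The pistons on the vacuum test plate have been tested: while they are all still on the plate, vent it by turning the bleed valve's ball knob counter-clockwise until it is fully open. With the valve left open, clear the plate: nest all the flared pistons mouth down in one stack in the round dish, and stand each straight-walled piston, which will not nest, mouth down on the floor of the rectangular tray. When the plate is clear, shut the bleed valve until you feel it seat; leave the screwdriver, marker and bottle where they are.

Things in the scene. Friction and masses are not known exactly. Their poses are not given: they have to be found in the camera images.
- bleed_knob (a joint): Bleed valve, turned by the smooth ball knob about a vertical axis. 0 = shut (needle on its seat, a hard stop), grows as it opens, counter-clockwise seen from above, to 2.4 rad = fully open (hard stop). It stays where it is left; turning takes about 0.22 N m, so grip firmly (20 N or more). At the start it is part open.
- ball (a point): Centre of the valve's knob: a polished black ball 44 mm in diameter, 98 mm above the bench. Polished and slippery: fingers closed above or below its widest part slip round it; only the 10 mm high band round its equator gives grip (friction about 0.4). Brass bonnet 29 mm below this point, blue manifold's top 47 mm below; gauge about 130 mm away towards the stand's +y, reaching 30 mm above this point.
- stand: Vacuum test stand, fixed to the bench: test plate, blue manifold with gauge and bleed valve, and pump, one piece. Origin on the bench under the middle of the test plate; its +y runs from the plate towards the manifold.
- plate (a point): Middle of the test plate's flat rubber top, 12 mm above the bench. The plate measures 250 mm (stand x) by 400 mm (stand y) inside a steel drip rim 36 mm above the bench; the pistons stand on it over ports 100 mm (x) by 90 mm (y) apart, 2 rows of 4.
- flared1: Oily aluminium piston, flared cup: crown 42 mm across, rim 64 mm, wall 2.5 mm, black lip seal. Flared ones nest: one set over another rests 19 mm higher (on its pin), 2.5 mm side play. Stands mouth down; origin at the centre of the open rim, z up. Crown 40 mm above the origin; on it a centre pin, 20 mm across, 16 mm tall (top at 56 mm), to grip. About 120 g. May be absent.
- flared2: Oily aluminium piston, flared cup: crown 42 mm across, rim 64 mm, wall 2.5 mm, black lip seal. Flared ones nest: one set over another rests 19 mm higher (on its pin), 2.5 mm side play. Stands mouth down; origin at the centre of the open rim, z up. Crown 40 mm above the origin; on it a centre pin, 20 mm across, 16 mm tall (top at 56 mm), to grip. About 120 g. May be absent.
- flared3: Oily aluminium piston, flared cup: crown 42 mm across, rim 64 mm, wall 2.5 mm, black lip seal. Flared ones nest: one set over another rests 19 mm higher (on its pin), 2.5 mm side play. Stands mouth down; origin at the centre of the open rim, z up. Crown 40 mm above the origin; on it a centre pin, 20 mm across, 16 mm tall (top at 56 mm), to grip. About 120 g. May be absent.
- flared4: Oily aluminium piston, flared cup: crown 42 mm across, rim 64 mm, wall 2.5 mm, black lip seal. Flared ones nest: one set over another rests 19 mm higher (on its pin), 2.5 mm side play. Stands mouth down; origin at the centre of the open rim, z up. Crown 40 mm above the origin; on it a centre pin, 20 mm across, 16 mm tall (top at 56 mm), to grip. About 120 g. May be absent.
- flared5: Oily aluminium piston, flared cup: crown 42 mm across, rim 64 mm, wall 2.5 mm, black lip seal. Flared ones nest: one set over another rests 19 mm higher (on its pin), 2.5 mm side play. Stands mouth down; origin at the centre of the open rim, z up. Crown 40 mm above the origin; on it a centre pin, 20 mm across, 16 mm tall (top at 56 mm), to grip. About 120 g. May be absent.
- straight1: Oily aluminium piston with a straight wall, 58 mm across from crown to rim, black lip seal; nests with nothing. Stands mouth down; origin at the centre of the open rim, z up. Crown 40 mm above the origin; on it a centre pin, 20 mm across, 16 mm tall (top at 56 mm), to grip. About 200 g. May be absent.
- straight2: Oily aluminium piston with a straight wall, 58 mm across from crown to rim, black lip seal; nests with nothing. Stands mouth down; origin at the centre of the open rim, z up. Crown 40 mm above the origin; on it a centre pin, 20 mm across, 16 mm tall (top at 56 mm), to grip. About 200 g. May be absent.
- dish: Round shallow steel parts dish, held to the bench by its magnet: 152 mm across at the rim, 20 mm high. Origin under its centre.
- dish_floor (a point): Centre of the dish's flat inner floor, 3 mm above the bench; the floor is about 118 mm across.
- tray: Rectangular steel tray, fixed: 120 mm (its x) by 190 mm (its y), 32 mm high, 3 mm walls. Origin under its centre.
- tray_floor (a point): Centre of the tray's flat inner floor, 3 mm above the bench; axes along the tray's. Two straight pistons fit side by side along y.
- screwdriver: Screwdriver with a red handle, 180 mm long, lying on the bench beyond the plate; leave alone. Origin under its middle.
- marker: Marker pen, 120 mm long, lying on the bench; leave alone. Origin under its middle.
- oil_bottle: White bottle, 48 mm across and 110 mm tall, standing on the bench; leave alone. Origin under its centre.

How it is judged:
On the way, in this order (a step that is already met when the one before it is completed fails the run):
1. the bleed valve is fully open, with every piston still on the test plate (value of joint bleed_knob above 2.27 rad and horizontal distance between each of flared1, flared2, flared3, flared4, flared5, straight1, straight2 and plate below 0.27 m and height (world z) of each of flared1, flared2, flared3, flared4, flared5, straight1, straight2 below 0.04 m), for 0.2 s.
2. with the valve still open, the flared pistons are nested in one stack in the dish and the straight ones stand in the tray (value of joint bleed_knob above 2 rad and horizontal distance between each of flared1, flared2, flared3, flared4, flared5 and dish_floor below 0.034 m and z of each of flared1, flared2, flared3, flared4, flared5 in the frame of dish_floor below 0.085 m and angle between each of flared1, flared2, flared3, flared4, flared5, straight1, straight2's own z axis and vertical below 0.12 rad and horizontal distance between each of flared2, flared3, flared4, flared5 and flared1 below 0.012 m and horizontal distance between each of flared3, flared4, flared5 and flared2 below 0.012 m and horizontal distance between each of flared4, flared5 and flared3 below 0.012 m and horizontal distance between flared5 and flared4 below 0.012 m and x of straight1 in the frame of tray_floor between -0.04 and 0.04 m and y of straight1 in the frame of tray_floor between -0.075 and 0.075 m and z of each of straight1, straight2 in the frame of tray_floor below 0.008 m and x of straight2 in the frame of tray_floor between -0.04 and 0.04 m and y of straight2 in the frame of tray_floor between -0.075 and 0.075 m), for 0.2 s.
3. the bleed valve is shut on its seat (value of joint bleed_knob below 0.12 rad), for 0.2 s.
At the end, for the whole second after the job is handed in: Flared pistons upright (7 degrees) in one nested stack in the dish, centred within 12 mm of each other and 34 mm of the dish centre; straight pistons upright on the tray floor (8 mm); bleed valve seated (below 0.12 rad); all at rest (horizontal distance between each of flared1, flared2, flared3, flared4, flared5 and dish_floor below 0.034 m and z of each of flared1, flared2, flared3, flared4, flared5 in the frame of dish_floor below 0.085 m and angle between each of flared1, flared2, flared3, flared4, flared5, straight1, straight2's own z axis and vertical below 0.12 rad and horizontal distance between each of flared2, flared3, flared4, flared5 and flared1 below 0.012 m and horizontal distance between each of flared3, flared4, flared5 and flared2 below 0.012 m and horizontal distance between each of flared4, flared5 and flared3 below 0.012 m and horizontal distance between flared5 and flared4 below 0.012 m and x of straight1 in the frame of tray_floor between -0.04 and 0.04 m and y of straight1 in the frame of tray_floor between -0.075 and 0.075 m and z of each of straight1, straight2 in the frame of tray_floor below 0.008 m and x of straight2 in the frame of tray_floor between -0.04 and 0.04 m and y of straight2 in the frame of tray_floor between -0.075 and 0.075 m and value of joint bleed_knob below 0.12 rad and linear speed of each of flared1, flared2, flared3, flared4, flared5, straight1, straight2 below 0.03 m/s); the robot touches nothing.
It fails at once if the screwdriver is moved more than 30 mm (distance of screwdriver from where it was at the start of the episode above 0.03 m).
It fails at once if the marker is moved more than 30 mm (distance of marker from where it was at the start of the episode above 0.03 m).
It fails at once if the bottle is moved more than 30 mm (distance of oil_bottle from where it was at the start of the episode above 0.03 m).
Of flared1, flared2, flared3, flared4, flared5 only 3 to 5 are there at a start; the rules pass over those that are not, and their reading is None.
Of straight1, straight2 only 1 to 2 are there at a start; the rules pass over those that are not, and their reading is None.
At some moment in a run one of straight1, straight2 may be knocked a few centimetres aside while the robot is not near it.
It also fails if it takes over 210 s, if anything falls off the work surface, if the arm or the gripper's body presses on something with over 40 N, if the wrist force passes 120 N, or if a joint passes its speed limit or range.

## Working session

There is one attempt and no reset: what is moved stays moved. The work goes in short steps, Python scripts to look and compute and a tool call to move; the robot and the scene stay as the last step left them, time stands still between calls to the robot, and variables do not carry over. Pictures are saved under pics/ and viewed, at most 14 in all, crops included, and the job is handed in when it is done.

Besides the shell and the picture viewer there is one more tool, called after "Emit:" as name([rows], argument=value, ...), one row to a line, values as JSON. send_rows: Moves the arm, as the interface text tells. Its arguments: {"type":"object","properties":{"targets":{"type":"array"},"squeeze":{"type":"number"}},"required":["targets"]}

```bash
mkdir -p pics; python3 - <<'E'
from rig import env
import cv2
print(env.state())
for n in ("scene","top"):
    c=env.camera(n); cv2.imwrite(f"pics/{n}0.png",c["pixels"]); print(n,c["K"],c["distortion"],c["eye"],c["rotation"])
c=env.camera("wrist");print(c["tool_from_camera"],c["K"],c["distortion"])
E
```

```text
{'time': 0.0, 'joint_positions': array([ 1.21963554e+00,  3.53664596e-01,  1.63414696e+00,  3.45335295e-06,
        1.15518050e+00, -2.38704319e-03]), 'dq': array([ 0.00031391,  0.00029423, -0.0006336 , -0.00050992, -0.00011932,
        0.00077633]), 'effort': array([-2.93056568e-03, -6.05255842e+01, -3.42060077e+01, -1.47140872e-04,
        9.57720535e-03, -5.05745078e-06]), 'position': array([0.2134179 , 0.58692443, 0.23054591]), 'eef_rot': array([-1.24600441e-04,  1.73504984e-01,  9.84832743e-01, -6.88520153e-04]), 'wrist_force': array([-0.35273021,  0.59623674, -0.19651442]), 'torque': array([ 0.03591868, -0.00953419, -0.02100321]), 'finger_force': 0.0, 'width': 0.0855300764355915}
scene [[428.39130206   0.         279.77654275]
 [  0.         428.39130206 199.77692347]
 [  0.           0.           1.        ]] [-0.06428205  0.          0.          0.          0.        ] [1.1407423  0.35634821 0.95174408] [-0.15736975  0.44467105  0.83357181 -0.2875073 ]
top [[497.08433821   0.         276.93462481]
 [  0.         497.08433821 204.59186325]
 [  0.           0.           1.        ]] [0.00370983 0.         0.         0.         0.        ] [ 0.41870647 -0.00441201  1.17242842] [ 0.06615116 -0.69918545  0.71025726 -0.04794109]
[[ 3.00955474e-04 -9.57246189e-01 -2.89274338e-01  7.33427274e-02]
 [ 9.99999604e-01  5.30444025e-04 -7.14927457e-04  7.85006351e-04]
 [ 8.37805428e-04 -2.89274008e-01  9.57245970e-01 -1.42397571e-01]
 [ 0.00000000e+00  0.00000000e+00  0.00000000e+00  1.00000000e+00]] [[323.76128151   0.         279.50538915]
 [  0.         323.76128151 210.70652281]
 [  0.           0.           1.        ]] [0.02082697 0.         0.         0.         0.        ]
```

View pics/top0.png

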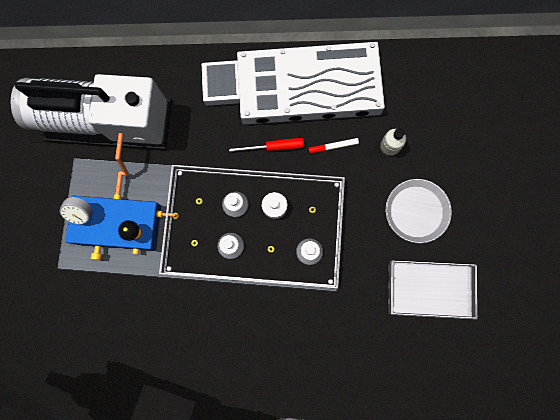

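View pics/scene0.png

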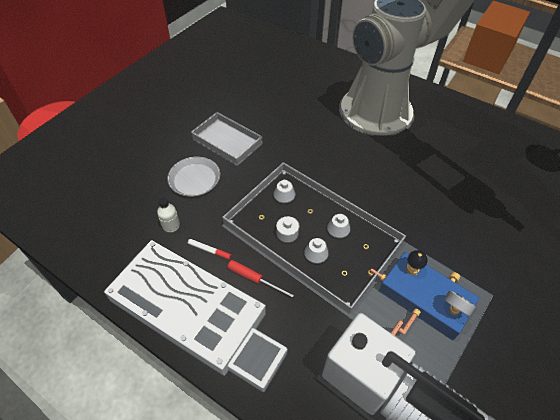

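The top view shows pins at about (236,202), (275,204; straight, with the wide crown), (230,243) and (310,250). The ball is at (128,231), the dish at (418,210) and the tray at (433,290). So there are three flared pistons and one straight, and the scene view agrees.

```bash
cat > h.py <<'E'
from rig import env
import cv2, numpy as np
from scipy.spatial.transform import Rotation as R
def rot(q): return R.from_quat(np.roll(q,-1)).as_matrix()
def grab(n):
    s=env.state(); c=env.camera(n)
    if n=="wrist":
        T=np.array(c["tool_from_camera"]); Rt=rot(s["eef_rot"])
        c["E"]=s["position"]+Rt@T[:3,3]; c["M"]=Rt@T[:3,:3]
    else: c["E"]=np.array(c["eye"]); c["M"]=rot(np.array(c["rotation"]))
    return c
def ray(c,p):
    u=cv2.undistortPoints(np.array([[p]],float),np.array(c["K"]),np.array(c["distortion"]))[0,0]
    return c["M"]@np.array([u[0],u[1],1])
def onz(c,p,z):
    d=ray(c,p); return c["E"]+d*(z-c["E"][2])/d[2]
def proj(c,P):
    M=c["M"].T; r,_=cv2.Rodrigues(M)
    return cv2.projectPoints(np.array(P,float).reshape(-1,1,3),r,-M@c["E"],np.array(c["K"]),np.array(c["distortion"]))[0][:,0]
def totool(P):  # world xyz -> tool-frame shift from the measured TCP
    s=env.state(); return rot(s["eef_rot"]).T@(np.array(P)-s["position"])
def shot(c,name,pts=()):
    im=c["pixels"].copy()
    for p in pts: cv2.drawMarker(im,tuple(int(round(v)) for v in p),(0,0,255),0,8,1)
    cv2.imwrite("pics/"+name,im)
E
python3 - <<'E'
from h import *
t=grab("top"); s=grab("scene")
top=dict(A=((236,202),.068),S=((275,204),.068),B=((230,243),.068),C=((310,250),.068),ball=((128,231),.098))
for k,(p,z) in top.items():
    P=onz(t,p,z); print(k,P.round(3),"scene px",proj(s,P).round(0))
# stand rim corners, tray rim corners (top, z)
for k,p,z in [("rim",(175,165),.036),("rim",(344,178),.036),("rim",(337,289),.036),("rim",(161,274),.036),("tr",(390,262),.032),("tr",(477,264),.032),("tr",(476,319),.032),("tr",(389,315),.032)]:
    print(k,onz(t,p,z).round(3))
g=cv2.cvtColor(t["pixels"],cv2.COLOR_BGR2GRAY)
m=(g>70).astype(np.uint8); m[:,:365]=0; m[:160]=0
cs,_=cv2.findContours(m,cv2.RETR_EXTERNAL,cv2.CHAIN_APPROX_NONE)
for c in cs:
    if cv2.contourArea(c)>1500:
        (x,y),(w,h),a=cv2.minAreaRect(c); print("blob",x,y,w,h,a,onz(t,(x,y),.02).round(3),onz(t,(x,y),.03).round(3))
big=cv2.resize(t["pixels"][150:300,50:350],None,fx=2.6,fy=2.6,interpolation=cv2.INTER_CUBIC); cv2.imwrite("pics/crop.png",big)
st=env.state();print(rot(st["eef_rot"]).round(3))
E
```

```text
A [0.607 0.115 0.068] scene px [[316. 238.]]
S [0.6   0.027 0.068] scene px [[288. 220.]]
B [0.514 0.129 0.068] scene px [[339. 215.]]
C [ 0.496 -0.049  0.068] scene px [[285. 181.]]
ball [0.541 0.349 0.098] scene px [[418. 258.]]
rim [0.703 0.263 0.036]
rim [ 0.664 -0.133  0.036]
rim [ 0.41  -0.109  0.036]
rim [0.449 0.29  0.036]
tr [ 0.468 -0.231  0.032]
tr [ 0.461 -0.426  0.032]
tr [ 0.34  -0.414  0.032]
tr [ 0.351 -0.223  0.032]
blob 433.9825744628906 289.34912109375 88.7890853881836 54.731632232666016 2.862405300140381 [ 0.406 -0.329  0.02 ] [ 0.406 -0.326  0.03 ]
blob 418.00006103515625 210.50001525878906 65.76092529296875 62.93250274658203 45.0 [ 0.587 -0.304  0.02 ] [ 0.586 -0.301  0.03 ]
[[-0.94   0.342 -0.   ]
 [ 0.342  0.94  -0.001]
 [ 0.    -0.001 -1.   ]]
```

View pics/crop.png

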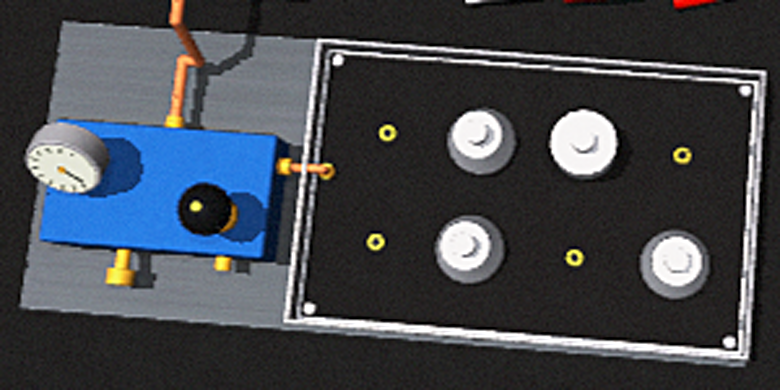

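Emit:
send_rows([
  [1,-0.039,-0.0113,0,0],
  [1,-0.039,-0.0113,0,0],
  [1,-0.039,-0.0113,0,0],
  [1,-0.039,-0.0113,0,0],
  [1,-0.039,-0.0113,0,0],
  [1,-0.039,-0.0113,0,0],
  [1,-0.039,-0.0113,0,0],
  [1,-0.039,-0.0113,0,0],
  [1,-0.039,-0.0113,0,0],
  [1,-0.039,-0.0113,0,0],
  [1,0,0,0.01,0.14],
  [1,0,0,0.01,0.14],
  [1,0,0,0.01,0.14],
  [1,0,0,0.01,0.14],
  [1,0,0,0,0.14],
  [1,0,0,0,0],
], squeeze=35)

```text
time: 1.85
position: [0.5413, 0.3477, 0.1908]
eef_rot: [-0.0, 0.502, 0.865, -0.0]
wrist_force: [-0.4, 0.1, 0.2]
width: 0.0854
finger_force: 0.0
```

```bash
python3 - <<'E'
from h import *
c=grab("wrist"); s=env.state(); print(s["time"],s["position"],s["joint_positions"].round(2))
p=proj(c,[[.541,.349,.098]])
shot(c,"w1.png",p); print(p,totool([.541,.349,.073]))
E
```

```text
1.9 [0.54148599 0.34787631 0.19114574] [ 0.57  0.42  1.63 -0.    1.09  0.04]
[[279.1808193  212.55731725]] [0.00121965 0.00016777 0.11814567]
```

View pics/w1.png

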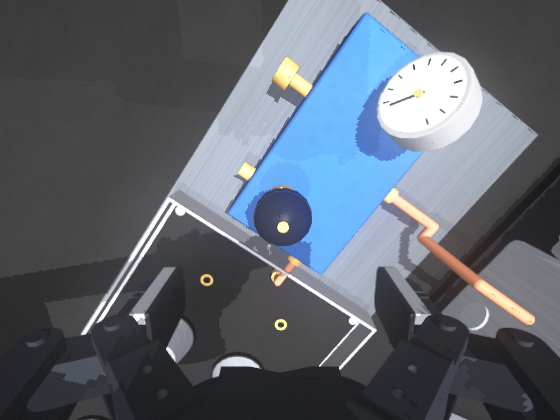

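Ball at (283,216), about 2 mm from the predicted point. I'll descend and grip it.

Emit:
send_rows([
  [1,0,0.002,0.02,0],
  [1,0,0,0.02,0.12],
  [1,0,0,0.02,0.12],
  [1,0,0,0.02,0.12],
  [1,0,0,0.02,0.12],
  [1,0,0,0.017,0.12],
  [1,0,0,0,0],
  [-1,0,0,0,0],
  [-1,0,0,0,0],
  [-1,0,0,0,0],
  [-1,0,0,0,0],
  [-1,0,0,0,0],
  [-1,0,0,0,0],
], squeeze=35)

```text
time: 3.2
position: [0.5445, 0.3493, 0.0757]
eef_rot: [0.001, 0.734, 0.679, 0.001]
wrist_force: [1.5, -1.5, 6.8]
width: 0.0433
finger_force: 35.6
```

```bash
python3 -c "
from h import *
s=env.state(); print(s['torque'],s['joint_positions'].round(2),s['width'],s['finger_force'])"
```

```text
[-0.27213419 -0.41638574  0.09060977] [ 0.57  0.56  1.7  -0.    0.88  0.65] 0.04325678177872086 35.565882325172424
```

Emit:
send_rows([
  [-1,0,0,0,-0.1],
  [-1,0,0,0,-0.12],
  [-1,0,0,0,-0.12],
  [-1,0,0,0,-0.12],
], squeeze=45)

```text
time: 3.6
position: [0.5434, 0.3492, 0.0758]
eef_rot: [0.0, 0.558, 0.83, 0.0]
wrist_force: [-3.5, -2.6, 10.6]
width: 0.0431
finger_force: 44.8
```

```bash
python3 -c "
from h import *
s=env.state(); print(s['torque'],s['joint_positions'].round(2),s['width'],s['finger_force'])
c=grab('wrist'); shot(c,'w2.png')"
```

```text
[-0.2801599   0.36588472 -0.2822573 ] [0.57 0.56 1.7  0.   0.88 0.18] 0.04308230483680891 44.78264272212982
```

View pics/w2.png

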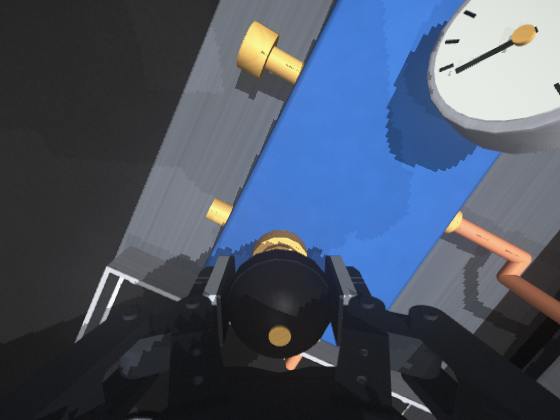

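Emit:
send_rows([
  [-1,0,0,0,-0.14],
  [-1,0,0,0,-0.14],
  [-1,0,0,0,-0.14],
  [-1,0,0,0,-0.14],
  [-1,0,0,0,-0.14],
  [-1,0,0,0,-0.14],
])

```text
time: 4.25
position: [0.542, 0.3477, 0.0757]
eef_rot: [-0.001, 0.171, 0.985, -0.001]
wrist_force: [-7.9, -9.2, 17.5]
width: 0.043
finger_force: 45.4
```

```bash
python3 -c "
from h import *
s=env.state(); print(s['torque'],s['joint_positions'].round(2),s['width'],s['finger_force'])"
```

```text
[-1.15507871  1.03644142 -0.28497176] [ 0.57  0.56  1.7  -0.    0.89 -0.66] 0.04298219738840232 45.42433150112629
```

Emit:
send_rows([
  [-1,0,0,0,-0.14],
  [-1,0,0,0,-0.14],
  [-1,0,0,0,-0.14],
  [-1,0,0,0,-0.14],
])

```text
time: 4.65
position: [0.5418, 0.3464, 0.0757]
eef_rot: [-0.002, -0.108, 0.994, -0.002]
wrist_force: [-7.0, -16.2, 20.3]
width: 0.0431
finger_force: 45.7
```

```bash
python3 -c "
from h import *
s=env.state(); print(s['torque'],s['joint_positions'].round(2),s['width'],s['finger_force'])"
```

```text
[-2.05623729  1.09830644 -0.2706723 ] [ 0.57  0.56  1.7  -0.    0.89 -1.22] 0.04305503992978003 45.6560155749321
```

Emit:
send_rows([
  [-1,0,0,0,-0.14],
  [-1,0,0,0,-0.14],
  [-1,0,0,0,-0.14],
])

```text
time: 4.95
position: [0.5434, 0.3463, 0.0749]
eef_rot: [-0.001, -0.313, 0.95, -0.001]
wrist_force: [-1.3, -17.1, 4.4]
width: 0.0432
finger_force: 45.6
```

```bash
python3 -c "
from h import *
s=env.state(); print(s['torque'],s['joint_positions'].round(2),s['width'],s['finger_force'])
c=grab('wrist'); shot(c,'w3.png')"
```

```text
[-2.54562048  0.22047003 -0.76748705] [ 0.57  0.56  1.7  -0.    0.89 -1.64] 0.043231429725662636 45.62931664288044
```

View pics/w3.png

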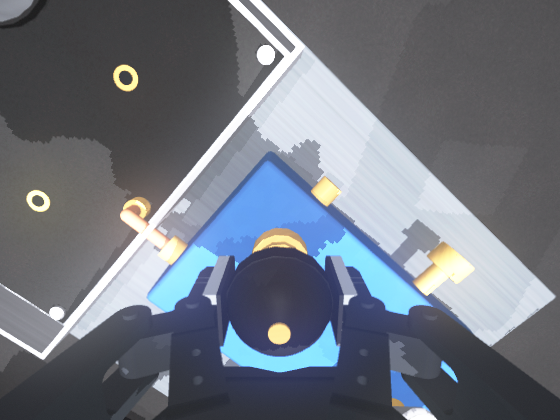

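The torque jumped from 0.28 to 0.77 N m, so the valve is at the open stop. I'll hold it there, release and lift.

Emit:
send_rows([
  [-1,0,0,0,-0.06],
  [-1,0,0,0,0],
  [1,0,0,0,0],
  [1,0,0,0,0],
  [1,0,0,0,0],
  [1,0,0,0,0],
  [1,0,0,-0.02,0],
  [1,0,0,-0.03,0],
  [1,0,0,-0.03,0.14],
  [1,0,0,-0.04,0.14],
  [1,0,0,0,0.14],
  [1,0,0,0,0.14],
  [0,0,0,0,0.14],
  [0,0,0,0,0.14],
  [0,0,0,0,0.14],
  [0,0,0,0,0.14],
  [0,0,0,0,0.14],
  [0,0,0,0,0.14],
  [0,0,0,0,0],
], squeeze=30)

```text
time: 6.9
position: [0.543, 0.349, 0.1942]
eef_rot: [-0.0, 0.348, 0.938, -0.0]
wrist_force: [-0.6, -0.7, 0.1]
width: 0.0427
finger_force: 0.0
```

```bash
python3 - <<'E'
from h import *
c=grab("wrist"); s=env.state(); print(s["time"],s["position"],s["joint_positions"].round(2),s["width"])
for n,P in dict(A=[.607,.115,.19],S=[.6,.027,.19],B=[.514,.129,.19],C=[.496,-.049,.19]).items(): print(n,totool(P).round(4))
print(rot(s["eef_rot"]).round(3))
E
```

```text
6.95 [0.54305591 0.3490361  0.19426379] [ 0.57  0.42  1.62  0.    1.1  -0.3 ] 0.04269885232846696
A [-0.2004 -0.1367  0.0042]
S [-0.2522 -0.2082  0.0042]
B [-0.1206 -0.1863  0.0043]
C [-0.2223 -0.3335  0.0043]
[[-0.761  0.648 -0.   ]
 [ 0.648  0.761  0.   ]
 [ 0.    -0.    -1.   ]]
```

Emit:
send_rows([
  [0,-0.04,-0.0274,0.005,0],
  [0,-0.04,-0.0274,0.005,0],
  [0,-0.04,-0.0274,0.005,0],
  [0,-0.04,-0.0274,0.005,0],
  [0,-0.04,-0.0274,0.005,0],
  [0,0,0,0,0],
  [0,0,0,0,0],
])

```text
time: 7.65
position: [0.6059, 0.1139, 0.1692]
eef_rot: [-0.0, 0.347, 0.938, 0.0]
wrist_force: [0.3, -0.1, -0.5]
width: 0.0431
finger_force: 0.0
```

```bash
python3 - <<'E'
from h import *
c=grab("wrist"); s=env.state(); print(s["time"],s["position"])
p=proj(c,[[.607,.115,.068],[.6,.027,.068],[.514,.129,.068]]); print(p.round(0))
g=cv2.cvtColor(c["pixels"],cv2.COLOR_BGR2GRAY)
shot(c,"w4.png",p)
E
```

```text
7.7 [0.60581894 0.11497798 0.1693034 ]
[[281. 211.]
 [195. 271.]
 [211. 104.]]
```

View pics/w4.png

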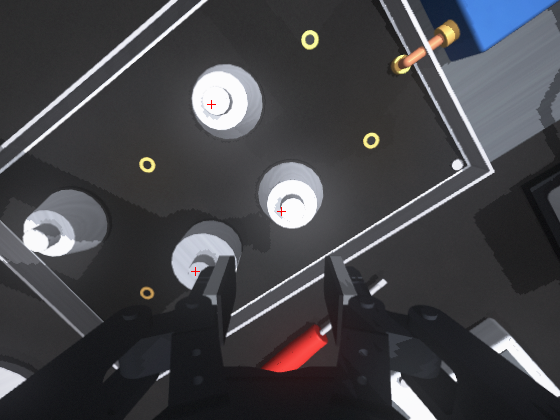

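Pin tops: A at about (291,208) and B at about (217,101), a few mm from the predictions.

```bash
python3 - <<'E'
from h import *
c=grab("wrist")
for n,p in dict(A=(291,208),B=(217,101),S=(200,264),C=(36,239)).items():
    P=onz(c,p,.068); print(n,P.round(4),totool(P).round(4))
im=cv2.resize(c["pixels"][160:300,160:340],None,fx=4,fy=4,interpolation=cv2.INTER_CUBIC); 
im=np.clip((im.astype(float)-120)*1.9,0,255).astype(np.uint8); cv2.imwrite("pics/c2.png",im)
E
```

```text
A [0.6105 0.1238 0.068 ] [0.0016 0.0092 0.1014]
B [0.5154 0.1346 0.068 ] [ 0.081  -0.0442  0.1014]
S [0.5986 0.0357 0.068 ] [-0.0466 -0.0655  0.1014]
C [ 0.498  -0.0477  0.068 ] [-0.0242 -0.1943  0.1013]
```

View pics/c2.png

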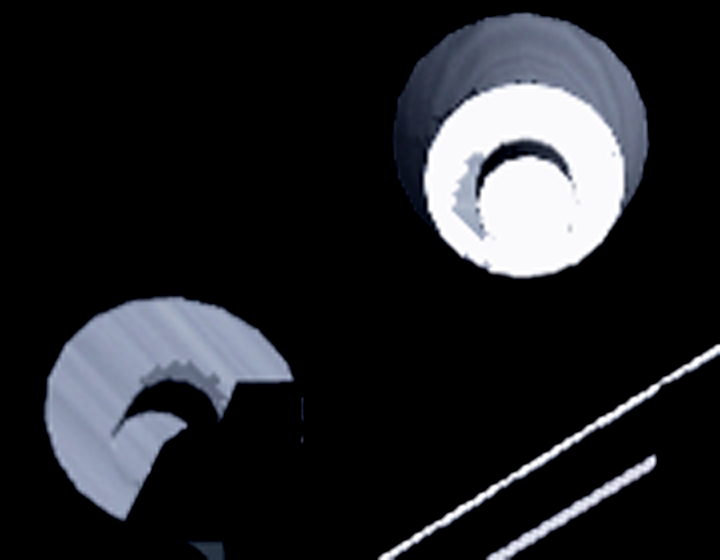

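Emit:
send_rows([
  [0,0,0.007,0.025,0],
  [0,0,0,0.03,0],
  [0,0,0,0.03,0],
  [0,0,0,0.02,0],
  [0,0,0,0.01,0],
  [0,0,0,0,0],
  [-1,0,0,0,0],
  [-1,0,0,0,0],
  [-1,0,0,0,0],
  [-1,0,0,0,0],
])

```text
time: 8.75
position: [0.6114, 0.1204, 0.0556]
eef_rot: [0.001, 0.347, 0.938, 0.001]
wrist_force: [-0.4, 2.5, 7.5]
width: 0.0186
finger_force: 29.9
```

Emit:
send_rows([
  [-1,0,0,-0.02,0],
  [-1,0,0,-0.03,0],
  [-1,0,0,-0.03,0],
  [-1,0,0,-0.03,0],
  [-1,0,0,-0.03,0],
  [-1,0,0,0,0],
])

```text
time: 9.35
position: [0.6128, 0.1202, 0.1989]
eef_rot: [0.003, 0.347, 0.938, 0.002]
wrist_force: [0.4, 0.8, -1.0]
width: 0.0183
finger_force: 29.8
```

```bash
python3 - <<'E'
from h import *
s=env.state(); print(s["position"],s["width"],s["wrist_force"])
t=grab("top"); shot(t,"t2.png"); c=grab("wrist"); 
cv2.imwrite("pics/m1.png",np.hstack([cv2.resize(t["pixels"][140:340,40:500],(460,200)),cv2.resize(c["pixels"],(267,200))]))
print(totool([.587,-.304,.19]),rot(s["eef_rot"]).round(3))
# dish: two contours
d=[]
E
```

```text
[0.61284332 0.12024294 0.19894847] 0.018315633676323093 [ 0.40541625  0.81440419 -0.99228904]
[-0.25810613 -0.33700597  0.00464312] [[-0.759  0.651  0.007]
 [ 0.651  0.759  0.001]
 [-0.005  0.006 -1.   ]]
```

View pics/m1.png

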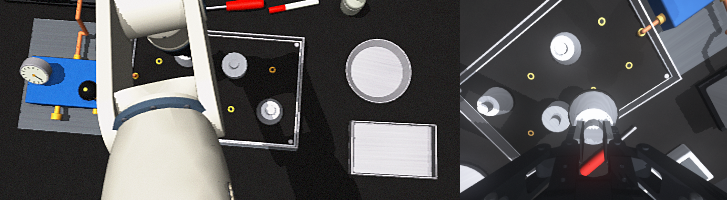

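Emit:
send_rows([
  [-1,-0.0258,-0.0337,0,0],
  [-1,-0.0258,-0.0337,0,0],
  [-1,-0.0258,-0.0337,0,0],
  [-1,-0.0258,-0.0337,0,0],
  [-1,-0.0258,-0.0337,0,0],
  [-1,-0.0258,-0.0337,0,0],
  [-1,-0.0258,-0.0337,0,0],
  [-1,-0.0258,-0.0337,0,0],
  [-1,-0.0258,-0.0337,0,0],
  [-1,-0.0258,-0.0337,0,0],
  [-1,0,0,0.03,0],
  [-1,0,0,0.03,0],
  [-1,0,0,0.03,0],
  [-1,0,0,0.03,0],
  [-1,0,0,0,0],
  [-1,0,0,0,0],
])

```text
time: 11.05
position: [0.586, -0.3033, 0.0731]
eef_rot: [-0.001, 0.347, 0.938, 0.0]
wrist_force: [0.9, -0.5, -1.3]
width: 0.0182
finger_force: 29.8
```

```bash
python3 - <<'E'
from h import *
s=env.state(); print(s["time"],s["position"],s["width"],s["wrist_force"])
c=grab("wrist"); 
g=cv2.cvtColor(c["pixels"],cv2.COLOR_BGR2GRAY); shot(c,"w5.png",proj(c,[[.587,-.304,.003]]))
E
```

```text
11.05 [ 0.58599817 -0.3033367   0.07313862] 0.01816625397017754 [ 0.86448654 -0.52030833 -1.29987836]
```

View pics/w5.png

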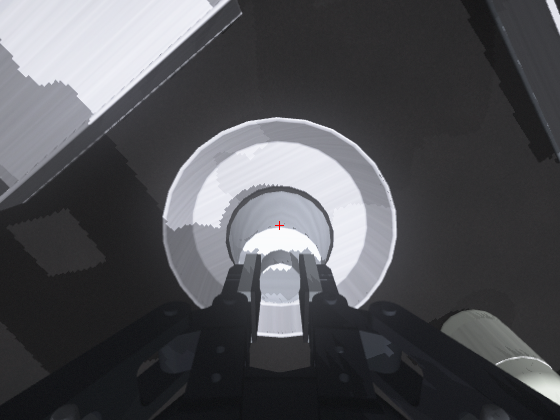

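The piston is centred over the dish and upright. I'll lower it and release.

Emit:
send_rows([
  [-1,0,0,0.015,0],
  [-1,0,0,0.008,0],
  [-1,0,0,0.003,0],
  [-1,0,0,0,0],
  [-1,0,0,0,0],
])

```text
time: 11.6
position: [0.5871, -0.3038, 0.0485]
eef_rot: [0.0, 0.347, 0.938, -0.0]
wrist_force: [0.1, 0.1, -1.2]
width: 0.0182
finger_force: 29.8
```

Emit:
send_rows([
  [0,0,0,0,0],
  [0,0,0,0,0],
  [0,0,0,0,0],
  [0,0,0,-0.01,0],
  [0,0,0,-0.03,0],
  [0,0,0,-0.04,0],
  [0,0,0,-0.04,0],
  [0,0,0,-0.01,0],
  [0,0,0,0,0],
])

```text
time: 12.5
position: [0.5882, -0.3044, 0.1812]
eef_rot: [0.002, 0.347, 0.938, -0.0]
wrist_force: [-0.7, 0.1, -0.5]
width: 0.0431
finger_force: 0.0
```

```bash
python3 - <<'E'
from h import *
s=env.state(); print(s["time"],s["position"],s["width"],s["wrist_force"])
t=grab("top"); c=grab("wrist"); shot(c,"w6.png",proj(c,[[.586,-.3035,.059]]))
cv2.imwrite("pics/m2.png",np.hstack([cv2.resize(t["pixels"][150:350,200:500],(450,300)),cv2.resize(c["pixels"],(345,300))]))
for n,P in dict(S=[.6,.031,.19],B=[.5155,.133,.19],C=[.497,-.048,.19]).items(): print(n,totool(P).round(4))
E
```

```text
12.5 [ 0.58816285 -0.30440376  0.18118812] 0.0431455042527351 [-0.72599609  0.13958408 -0.46413428]
S [ 0.2074  0.2628 -0.0123]
B [ 0.3379  0.2852 -0.0121]
C [ 0.2341  0.1358 -0.0122]
```

View pics/m2.png

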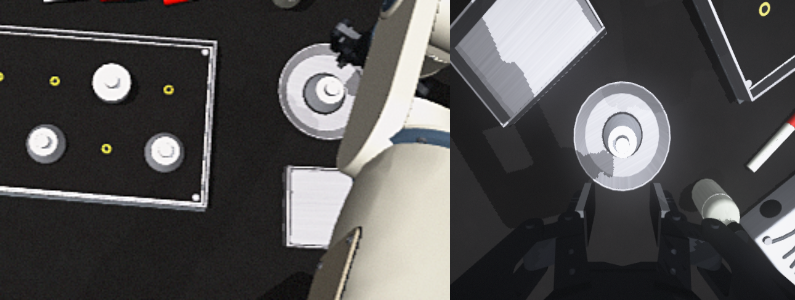

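Piston 1 stands upright in the dish. Next is C; its position agrees to 3 mm across the two views and the port grid, so I'll go straight in.

Emit:
send_rows([
  [0,0.039,0.0226,0,0],
  [0,0.039,0.0226,0,0],
  [0,0.039,0.0226,0,0],
  [0,0.039,0.0226,0,0],
  [0,0.039,0.0226,0,0],
  [0,0.039,0.0226,0,0],
  [0,0,0,0.03,0],
  [0,0,0,0.03,0],
  [0,0,0,0.03,0],
  [0,0,0,0,0],
])

```text
time: 13.6
position: [0.4934, -0.0479, 0.0838]
eef_rot: [-0.005, 0.347, 0.938, -0.001]
wrist_force: [-0.1, -0.2, -0.1]
width: 0.0429
finger_force: 0.0
```

```bash
python3 - <<'E'
from h import *
s=env.state(); c=grab("wrist"); print(s["position"],totool([.497,-.048,.055]).round(4))
shot(c,"w7.png",proj(c,[[.497,-.049,.068]]))
E
```

```text
[ 0.4934144  -0.04791366  0.08384008] [-0.0016  0.0016  0.0308]
```

View pics/w7.png

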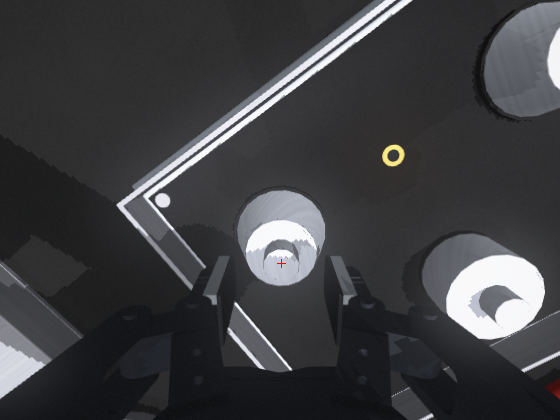

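The pin, at (281,265), lies on the predicted point.

Emit:
send_rows([
  [0,-0.0015,0.0015,0.02,0],
  [0,0,0,0.009,0],
  [0,0,0,0,0],
  [-1,0,0,0,0],
  [-1,0,0,0,0],
  [-1,0,0,0,0],
  [-1,0,0,0,0],
  [-1,0,0,-0.02,0],
  [-1,0,0,-0.04,0],
  [-1,0,0,-0.04,0],
  [-1,0,0,-0.04,0],
  [-1,0,0,0,0],
  [-1,0,0,0,0],
])

```text
time: 14.95
position: [0.5001, -0.0484, 0.2003]
eef_rot: [0.001, 0.347, 0.938, 0.0]
wrist_force: [-0.8, -0.5, -1.0]
width: 0.0174
finger_force: 29.6
```

```bash
python3 - <<'E'
from h import *
s=env.state(); print(s["position"],s["width"],totool([.587,-.304,.12]).round(4),rot(s["eef_rot"]).round(3))
E
```

```text
[ 0.50010688 -0.04838409  0.20025184] 0.017434431161472374 [-0.2322 -0.1376  0.0805] [[-0.759  0.651  0.002]
 [ 0.651  0.759 -0.   ]
 [-0.002  0.001 -1.   ]]
```

Emit:
send_rows([
  [-1,-0.0387,-0.0229,0,0],
  [-1,-0.0387,-0.0229,0,0],
  [-1,-0.0387,-0.0229,0,0],
  [-1,-0.0387,-0.0229,0,0],
  [-1,-0.0387,-0.0229,0,0],
  [-1,-0.0387,-0.0229,0,0],
  [-1,0,0,0.04,0],
  [-1,0,0,0.04,0],
  [-1,0,0,0.01,0],
  [-1,0,0,0,0],
  [-1,0,0,0,0],
  [-1,0,0,0,0],
])

```text
time: 16.15
position: [0.5878, -0.3041, 0.1113]
eef_rot: [0.001, 0.347, 0.938, -0.0]
wrist_force: [0.8, -0.0, -0.3]
width: 0.0178
finger_force: 29.5
```

```bash
python3 - <<'E'
from h import *
s=env.state(); print(s["position"],s["width"],totool([.587,-.304,.067]).round(4))
c=grab("wrist"); shot(c,"w8.png",proj(c,[[.587,-.304,.043]]))
E
```

```text
[ 0.58775148 -0.30412027  0.11130204] 0.01782992133999288 [ 0.0008 -0.0004  0.0443]
```

View pics/w8.png

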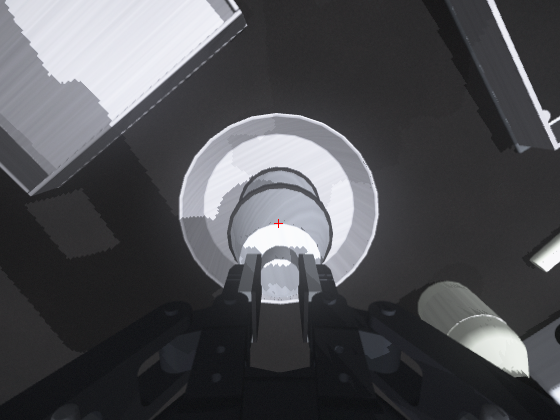

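The held cup at x≈280 lines up with the one below it.

Emit:
send_rows([
  [-1,0,0,0.02,0],
  [-1,0,0,0.014,0],
  [-1,0,0,0.008,0],
  [-1,0,0,0.003,0],
  [-1,0,0,0,0],
  [-1,0,0,0,0],
])

```text
time: 16.8
position: [0.5879, -0.3046, 0.0668]
eef_rot: [0.002, 0.347, 0.938, -0.0]
wrist_force: [-2.0, 0.9, 14.4]
width: 0.0181
finger_force: 38.1
```

Emit:
send_rows([
  [0,0,0,0,0],
  [0,0,0,0,0],
  [0,0,0,0,0],
  [0,0,0,-0.01,0],
  [0,0,0,-0.03,0],
  [0,0,0,-0.04,0],
  [0,0,0,-0.03,0],
  [0,0,0,0,0],
  [0,0,0,0,0],
])

```text
time: 17.7
position: [0.5869, -0.304, 0.1755]
eef_rot: [0.001, 0.347, 0.938, -0.0]
wrist_force: [-0.0, 0.0, -0.3]
width: 0.0426
finger_force: 0.0
```

```bash
python3 - <<'E'
from h import *
s=env.state(); print(s["time"],s["position"],s["width"],s["wrist_force"])
t=grab("top"); c=grab("wrist"); shot(c,"w9.png"); shot(t,"t9.png")
cv2.imwrite("pics/m3.png",np.hstack([cv2.resize(t["pixels"][150:350,170:470],(450,300)),cv2.resize(c["pixels"][100:300,150:400],(345,276)).repeat(1,0) if 0 else cv2.resize(c["pixels"][80:320,140:420],(345,300))]))
print(totool([.5155,.131,.18]).round(4))
E
```

```text
17.7 [ 0.58686944 -0.30397845  0.17549636] 0.042636515316260656 [-0.04779546  0.00110442 -0.32188926]
[ 0.3362  0.284  -0.0062]
```

View pics/m3.png

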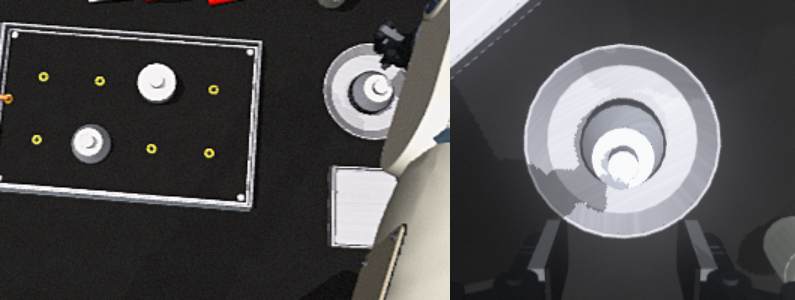

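It is nested: only one rim shows, the seat contact read 14 N, and the straight has not been moved. Next is B.

Emit:
send_rows([
  [0,0.0337,0.0283,0,0],
  [0,0.0337,0.0283,0,0],
  [0,0.0337,0.0283,0,0],
  [0,0.0337,0.0283,0,0],
  [0,0.0337,0.0283,0,0],
  [0,0.0337,0.0283,0,0],
  [0,0.0337,0.0283,0,0],
  [0,0.0337,0.0283,0,0],
  [0,0.0337,0.0283,0,0],
  [0,0.0337,0.0283,0,0],
  [0,0,0,0.03,0],
  [0,0,0,0.03,0],
  [0,0,0,0.03,0],
  [0,0,0,0,0],
  [0,0,0,0,0],
])

```text
time: 19.3
position: [0.5141, 0.1302, 0.0837]
eef_rot: [-0.001, 0.347, 0.938, -0.001]
wrist_force: [-0.1, -0.6, 0.6]
width: 0.0424
finger_force: 0.0
```

```bash
python3 - <<'E'
from h import *
s=env.state(); c=grab("wrist"); print(s["position"],totool([.514,.131,.055]).round(4),proj(c,[[.514,.131,.068]]))
g=cv2.cvtColor(c["pixels"],cv2.COLOR_BGR2GRAY)[230:290,235:330]
e=cv2.HoughCircles(cv2.GaussianBlur(g,(3,3),0),cv2.HOUGH_GRADIENT,1,10,param1=80,param2=10,minRadius=13,maxRadius=24)
if e is not None: print((e[0][:3]+[235,230,0]).round(1))
shot(c,"w10.png",proj(c,[[.514,.131,.068]]))
E
```

```text
[0.51409359 0.1301784  0.08366937] [ 0.0012 -0.0002  0.0297] [[279.16580171 256.09105953]]
[[278.5 251.5  23.4]
 [292.5 253.5  18.8]
 [285.5 242.5  14.4]]
```

View pics/w10.png

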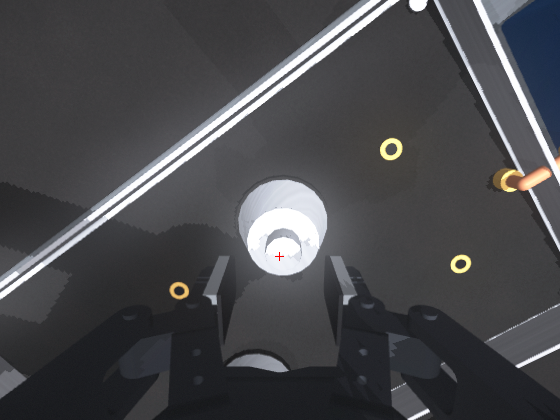

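The pin is at about (284,253). I've now viewed 15 pictures, one over the limit of 14, so from here I'll rely on numbers only.

Emit:
send_rows([
  [0,0.002,0.0015,0.02,0],
  [0,0,0,0.009,0],
  [0,0,0,0,0],
  [-1,0,0,0,0],
  [-1,0,0,0,0],
  [-1,0,0,0,0],
  [-1,0,0,0,0],
  [-1,0,0,-0.02,0],
  [-1,0,0,-0.04,0],
  [-1,0,0,-0.04,0],
  [-1,0,0,-0.04,0],
  [-1,0,0,0,0],
  [-1,0,0,0,0],
])

```text
time: 20.65
position: [0.5146, 0.133, 0.196]
eef_rot: [0.001, 0.347, 0.938, 0.001]
wrist_force: [-0.5, 0.1, -2.0]
width: 0.0182
finger_force: 29.8
```

```bash
python3 - <<'E'
from h import *
s=env.state(); print(s["position"],s["width"],totool([.587,-.304,.12]).round(4))
E
```

```text
[0.51462834 0.132958   0.19604088] 0.018155037397197815 [-0.3393 -0.2847  0.076 ]
```

Emit:
send_rows([
  [-1,-0.0339,-0.0285,0,0],
  [-1,-0.0339,-0.0285,0,0],
  [-1,-0.0339,-0.0285,0,0],
  [-1,-0.0339,-0.0285,0,0],
  [-1,-0.0339,-0.0285,0,0],
  [-1,-0.0339,-0.0285,0,0],
  [-1,-0.0339,-0.0285,0,0],
  [-1,-0.0339,-0.0285,0,0],
  [-1,-0.0339,-0.0285,0,0],
  [-1,-0.0339,-0.0285,0,0],
  [-1,0,0,0.04,0],
  [-1,0,0,0.025,0],
  [-1,0,0,0,0],
  [-1,0,0,0,0],
  [-1,0,0,0,0],
])

```text
time: 22.15
position: [0.5869, -0.3042, 0.1313]
eef_rot: [0.001, 0.347, 0.938, -0.0]
wrist_force: [-0.7, -0.6, -0.9]
width: 0.0183
finger_force: 29.7
```

```bash
python3 - <<'E'
from h import *
s=env.state(); print(s["position"],s["width"],totool([.587,-.304,.0865]).round(4))
E
```

```text
[ 0.58688943 -0.30417512  0.13125274] 0.01825189996884353 [0.0001 0.0002 0.0448]
```

Emit:
send_rows([
  [-1,0,0,0.02,0],
  [-1,0,0,0.014,0],
  [-1,0,0,0.007,0],
  [-1,0,0,0.003,0],
  [-1,0,0,0,0],
  [-1,0,0,0,0],
])

```text
time: 22.75
position: [0.5866, -0.3043, 0.0869]
eef_rot: [0.0, 0.347, 0.938, -0.0]
wrist_force: [-0.6, 0.3, -0.9]
width: 0.0185
finger_force: 29.7
```

Emit:
send_rows([
  [0,0,0,0,0],
  [0,0,0,0,0],
  [0,0,0,0,0],
  [0,0,0,-0.01,0],
  [0,0,0,-0.03,0],
  [0,0,0,-0.04,0],
  [0,0,0,-0.02,0],
  [0,0,0,0,0],
])

```text
time: 23.55
position: [0.5883, -0.3052, 0.1911]
eef_rot: [0.003, 0.347, 0.938, -0.0]
wrist_force: [0.7, -0.7, -0.1]
width: 0.0426
finger_force: 0.0
```

```bash
python3 - <<'E'
from h import *
s=env.state(); print(s["time"],s["position"],s["width"])
t=grab("top"); 
g=cv2.cvtColor(t["pixels"],cv2.COLOR_BGR2GRAY); m=(g>150).astype(np.uint8); m[:180]=0;m[230:]=0;m[:,:215]=0;m[:,330:]=0
n,l,st,ce=cv2.connectedComponentsWithStats(m)
for i in range(1,n):
    if st[i,4]>60: print("top blob",st[i],ce[i].round(1),onz(t,ce[i],.052).round(4))
w=grab("wrist"); gw=cv2.cvtColor(w["pixels"],cv2.COLOR_BGR2GRAY)
def circ(z,r,z0):   # expected ring pixels of stack features
    return proj(w,[[.587,-.304,z]])
print("pin3 exp",proj(w,[[.587,-.304,.097]]).round(1),"dish rim px",proj(w,[[.587,-.304,.020],[.587+.076,-.304,.02]]).round(1))
roi=gw[100:330,150:410]
m=(roi>225).astype(np.uint8); n,l,st,ce=cv2.connectedComponentsWithStats(m)
for i in range(1,n):
    if st[i,4]>100: print("wrist bright",st[i]+[150,100,0,0,0],(ce[i]+[150,100]).round(1))
print(totool([.5995,.029,.18]).round(4))
E
```

```text
23.55 [ 0.58827517 -0.30523952  0.1910854 ] 0.0426351052061935
top blob [262 192  25  25 493] [274.  204.2] [0.6025 0.0301 0.052 ]
pin3 exp [[279. 213.]] dish rim px [[279.1 189.6]
 [326.9 243.9]]
wrist bright [150 100  31  26 376] [159.7 107.9]
wrist bright [ 222  130  116  113 6181] [284.3 185.8]
[0.2069 0.2616 0.0069]
```

Emit:
send_rows([
  [0,0.0296,0.0375,0,0],
  [0,0.0296,0.0375,0,0],
  [0,0.0296,0.0375,0,0],
  [0,0.0296,0.0375,0,0],
  [0,0.0296,0.0375,0,0],
  [0,0.0296,0.0375,0,0],
  [0,0.0296,0.0375,0,0],
  [0,0,0,0.035,0],
  [0,0,0,0.035,0],
  [0,0,0,0.03,0],
  [0,0,0,0,0],
  [0,0,0,0,0],
])

```text
time: 24.85
position: [0.599, 0.0299, 0.0856]
eef_rot: [-0.001, 0.347, 0.938, -0.0]
wrist_force: [0.0, -1.0, -0.7]
width: 0.0426
finger_force: 0.0
```

```bash
python3 - <<'E'
from h import *
s=env.state(); w=grab("wrist"); print(s["position"],totool([.602,.029,.055]).round(4),proj(w,[[.602,.029,.068],[.602,.029,.052]]).round(1))
g=cv2.cvtColor(w["pixels"],cv2.COLOR_BGR2GRAY); 
m=(g>130).astype(np.uint8); m[:, :225]=0; m[:,335:]=0; m[:150]=0; m[330:]=0
n,l,st,ce=cv2.connectedComponentsWithStats(m)
for i in range(1,n):
    if st[i,4]>100: print(st[i],ce[i].round(1))
t=cv2.resize(g[150:330:5,215:345:3],None,fx=1,fy=1)
E
```

```text
[0.59899453 0.02988151 0.08563093] [-0.002   0.0006  0.0318] [[280.5 260.4]
 [280.5 248.6]]
[ 234  190  101  105 7878] [282.5 243. ]
[290 307  37  23 126] [309.1 318.8]
```

Emit:
send_rows([
  [0,0,0.0015,0.02,0],
  [0,0,0,0.0105,0],
  [0,0,0,0,0],
  [-1,0,0,0,0],
  [-1,0,0,0,0],
  [-1,0,0,0,0],
  [-1,0,0,0,0],
  [-1,0,0,-0.02,0],
  [-1,0,0,-0.04,0],
  [-1,0,0,-0.04,0],
  [-1,0,0,-0.03,0],
  [-1,0,0,0,0],
  [-1,0,0,0,0],
], squeeze=40)

```text
time: 26.2
position: [0.6007, 0.0311, 0.1861]
eef_rot: [0.0, 0.347, 0.938, 0.0]
wrist_force: [-0.5, 0.5, -1.9]
width: 0.018
finger_force: 39.6
```

```bash
python3 - <<'E'
from h import *
s=env.state(); print(s["position"],s["width"],totool([.406,-.326,.12]).round(4),s["joint_positions"].round(2))
E
```

```text
[0.60073273 0.03113704 0.18608093] 0.018025036211404243 [-0.0846 -0.3979  0.0659] [ 0.05  0.36  1.73  0.    1.05 -0.81]
```

Emit:
send_rows([
  [-1,-0.0083,-0.0397,0,0],
  [-1,-0.0083,-0.0397,0,0],
  [-1,-0.0083,-0.0397,0,0],
  [-1,-0.0083,-0.0397,0,0],
  [-1,-0.0083,-0.0397,0,0],
  [-1,-0.0083,-0.0397,0,0],
  [-1,-0.0083,-0.0397,0,0],
  [-1,-0.0083,-0.0397,0,0],
  [-1,-0.0083,-0.0397,0,0],
  [-1,-0.0083,-0.0397,0,0],
  [-1,0,0,0.03,0],
  [-1,0,0,0.03,0],
  [-1,0,0,0.02,0],
  [-1,0,0,0,0],
  [-1,0,0,0,0],
])

```text
time: 27.7
position: [0.4046, -0.3237, 0.1049]
eef_rot: [-0.001, 0.347, 0.938, 0.0]
wrist_force: [0.8, 0.0, -0.9]
width: 0.0176
finger_force: 39.7
```

```bash
python3 - <<'E'
from h import *
s=env.state(); print(s["position"],s["width"],totool([.405,-.325,.047]).round(4))
E
```

```text
[ 0.40463604 -0.32368635  0.1048572 ] 0.01763438361824956 [-0.0013 -0.0008  0.0579]
```

Emit:
send_rows([
  [-1,0,0,0.03,0],
  [-1,0,0,0.017,0],
  [-1,0,0,0.008,0],
  [-1,0,0,0.002,0],
  [-1,0,0,0,0],
  [-1,0,0,0,0],
])

```text
time: 28.3
position: [0.406, -0.3248, 0.0498]
eef_rot: [0.001, 0.347, 0.938, -0.0]
wrist_force: [0.1, 0.2, -2.7]
width: 0.0176
finger_force: 39.7
```

Emit:
send_rows([
  [0,0,0,0,0],
  [0,0,0,0,0],
  [0,0,0,0,0],
  [0,0,0,-0.01,0],
  [0,0,0,-0.03,0],
  [0,0,0,-0.04,0],
  [0,0,0,-0.04,0],
  [0,0,0,-0.04,-0.14],
  [0,0,0,0,-0.14],
  [0,0,0,0,-0.14],
  [0,0,0,0,-0.14],
  [0,0,0,0,-0.14],
  [0,0,0,0,-0.14],
  [0,0,0,0,-0.14],
  [0,0,0,0,-0.14],
  [0,0,0,0,-0.14],
  [1,0,0,0,0],
  [1,0,0,0,0],
])

```text
time: 30.1
position: [0.4053, -0.3243, 0.2093]
eef_rot: [0.0, -0.27, 0.963, -0.0]
wrist_force: [-0.4, -0.9, 1.0]
width: 0.0696
finger_force: 0.0
```

```bash
python3 - <<'E'
from h import *
s=env.state(); print(s["time"],s["position"],s["joint_positions"].round(2),totool([.542,.348,.19]).round(4))
c=grab("scene")
f=lambda z,x=.587,y=-.304:[x,y,z]
print("scene exp: pin top .097",proj(c,[f(.097),f(.081),f(.003)]).round(1),"straight",proj(c,[[.405,-.325,.059],[.405,-.325,.043]]).round(1))
g=cv2.cvtColor(c["pixels"],cv2.COLOR_BGR2GRAY)
# edge profile down the stack's column: pin top, crown
u=int(round(proj(c,[f(.09)])[0,0])); print(u,g[115:215:2,u])
u=int(round(proj(c,[[.405,-.325,.05]])[0,0])); print(u,g[85:165:2,u])
E
```

```text
30.1 [ 0.4053183  -0.32428355  0.2092769 ] [-0.68  0.21  1.88 -0.    1.05 -2.8 ] [-0.4665  0.5031  0.0191]
scene exp: pin top .097 [[190.3 156. ]
 [191.2 160. ]
 [195.3 178.4]] straight [[226.3 126.5]
 [226.8 130.4]]
191 [ 40  40  47  41  40  43  40  38 103  52  58  48  53  51  52  56  53  53
  55  32 246 234 184 117 220 237 150 157 156 153 162  83  98 104  97 106
 165 202 200 207 165  30  54  55  54  53  57  54  57  57]
227 [ 49  51  36  35  39  40  38  38  38  41  42  42  41  39  41  41  67  78
  76  75 203 232 170 109 212 230 219 119 126 123 114 147 198 197 133  77
  80  79  53  56]
```

Emit:
send_rows([
  [1,-0.0311,0.0335,0,0],
  [1,-0.0311,0.0335,0,0],
  [1,-0.0311,0.0335,0,0],
  [1,-0.0311,0.0335,0,0],
  [1,-0.0311,0.0335,0,0],
  [1,-0.0311,0.0335,0,0],
  [1,-0.0311,0.0335,0,0],
  [1,-0.0311,0.0335,0,0],
  [1,-0.0311,0.0335,0,0],
  [1,-0.0311,0.0335,0,0],
  [1,-0.0311,0.0335,0,0],
  [1,-0.0311,0.0335,0,0],
  [1,-0.0311,0.0335,0,0],
  [1,-0.0311,0.0335,0,0],
  [1,-0.0311,0.0335,0,0],
  [1,0,0,0,0],
  [1,0,0,0,0],
])

```text
time: 31.85
position: [0.5392, 0.3489, 0.2083]
eef_rot: [-0.0, -0.272, 0.962, -0.0]
wrist_force: [0.1, -0.5, -0.2]
width: 0.0857
finger_force: 0.0
```

```bash
python3 - <<'E'
from h import *
s=env.state(); print(s["time"],s["position"],s["joint_positions"].round(2))
w=grab("wrist"); g=w["pixels"].max(2)
b=w["pixels"].astype(int); m=(g<75).astype(np.uint8); m[:120]=0;m[300:]=0;m[:,:200]=0;m[:,360:]=0
n,l,st,ce=cv2.connectedComponentsWithStats(m)
for i in range(1,n):
    if st[i,4]>400:
        print(st[i],ce[i].round(1),cv2.minEnclosingCircle(np.argwhere(l==i)[:,::-1].astype(np.float32)))
print("exp",proj(w,[[.542,.348,.098]]),totool([.542,.348,.074]).round(4))
t=grab("top"); g=cv2.cvtColor(t["pixels"],cv2.COLOR_BGR2GRAY)
shot(t,"t20.png")
for n,P in dict(stack=[.587,-.304],tray=[.405,-.325]).items():
    z=.097 if n=="stack" else .059
    u=proj(t,[[*P,z],[*P,.003]]).round(1); print(n,u)
    x,y=u[0].astype(int); sub=cv2.GaussianBlur(g[y-28:y+29,x-28:x+29],(3,3),0)
    e=cv2.HoughCircles(cv2.resize(sub,None,fx=3,fy=3,interpolation=cv2.INTER_CUBIC),cv2.HOUGH_GRADIENT,1,8,param1=90,param2=16,minRadius=9,maxRadius=50)
    if e is not None: print((e[0][:6]/3+[x-28,y-28,0]).round(1))
print([ (g[y,255:295:4]) for y in (196,204)])
E
```

```text
31.85 [0.53921333 0.34890777 0.20833989] [ 0.57  0.4   1.62 -0.    1.13 -1.55]
exp [[276.68384309 209.13098152]] [-0.0027 -0.0013  0.1344]
stack [[427.  205.2]
 [416.2 211.6]]
[[416.8 211.8  14.6]
 [420.2 211.2  15.3]
 [419.8 213.8  15.7]
 [422.2 209.2  15. ]
 [424.5 207.2   9.8]
 [422.8 211.8  13. ]]
tray [[437.1 289.9]
 [430.  289.7]]
[[435.2 288.8  13. ]
 [431.8 287.8  14.5]
 [429.2 288.2  12. ]
 [432.2 290.5  15.3]
 [428.5 291.5   9.7]
 [437.2 291.2  10.3]]
[array([34, 37, 39, 28, 24, 36, 35, 37, 37, 30], dtype=uint8), array([ 34,  33,  32,  32,   4, 236,  30,  32,  37,  37], dtype=uint8)]
```

The stack and the straight piston both match their predicted pixels to within 1 px, and the plate is clear. Next I'll shut the valve.

Emit:
send_rows([
  [1,-0.0025,-0.001,0.03,0],
  [1,0,0,0.03,0],
  [1,0,0,0.03,0],
  [1,0,0,0.03,0],
  [1,0,0,0.013,0],
  [1,0,0,0,0],
  [-1,0,0,0,0],
  [-1,0,0,0,0],
  [-1,0,0,0,0],
  [-1,0,0,0,0],
  [-1,0,0,0,0],
  [-1,0,0,0,0],
  [-1,0,0,0,0.1],
  [-1,0,0,0,0.12],
  [-1,0,0,0,0.12],
  [-1,0,0,0,0.12],
], squeeze=45)

```text
time: 33.55
position: [0.5445, 0.3469, 0.0781]
eef_rot: [0.002, -0.044, 0.999, -0.001]
wrist_force: [4.7, -12.9, 10.2]
width: 0.0431
finger_force: 44.9
```

```bash
python3 -c "
from h import *
s=env.state(); print(s['torque'],s['joint_positions'].round(2),s['width'],s['finger_force'])"
```

```text
[-2.34690161 -0.83250793  0.20005604] [ 0.57  0.55  1.7  -0.    0.89 -1.09] 0.04309681736945928 44.87234003841877
```

Emit:
send_rows([
  [-1,0,0,0,0.14],
  [-1,0,0,0,0.14],
  [-1,0,0,0,0.14],
  [-1,0,0,0,0.14],
  [-1,0,0,0,0.14],
  [-1,0,0,0,0.14],
  [-1,0,0,0,0.14],
])

```text
time: 34.25
position: [0.5443, 0.3468, 0.0781]
eef_rot: [0.002, 0.432, 0.902, -0.0]
wrist_force: [5.0, -11.5, 10.5]
width: 0.0434
finger_force: 44.9
```

```bash
python3 -c "
from h import *
s=env.state(); print(s['torque'],s['joint_positions'].round(2),s['width'],s['finger_force'])"
```

```text
[-2.34211855 -0.34537154  0.2201322 ] [ 0.57  0.55  1.7  -0.    0.89 -0.11] 0.043361480800402676 44.90001440048218
```

Emit:
send_rows([
  [-1,0,0,0,0.14],
  [-1,0,0,0,0.14],
  [-1,0,0,0,0.14],
  [-1,0,0,0,0.14],
  [-1,0,0,0,0.14],
  [-1,0,0,0,0.14],
])

```text
time: 34.85
position: [0.5442, 0.3468, 0.0781]
eef_rot: [0.002, 0.762, 0.647, 0.001]
wrist_force: [4.9, -12.9, 10.2]
width: 0.0432
finger_force: 45.1
```

```bash
python3 -c "
from h import *
s=env.state(); print(s['torque'],s['joint_positions'].round(2),s['width'],s['finger_force'])"
```

```text
[-1.9545316  -0.1170695   0.25824569] [ 0.57  0.55  1.7  -0.    0.89  0.73] 0.04317070153438539 45.144531056284904
```

Emit:
send_rows([
  [-1,0,0,0,0.12],
  [-1,0,0,0,0.12],
  [-1,0,0,0,0.12],
])

```text
time: 35.15
position: [0.5456, 0.349, 0.0779]
eef_rot: [0.001, 0.865, 0.501, 0.003]
wrist_force: [10.3, -3.0, -1.7]
width: 0.043
finger_force: 46.7
```

```bash
python3 -c "
from h import *
s=env.state(); print(s['torque'],s['joint_positions'].round(2),s['width'],s['finger_force'])"
```

```text
[-0.45033211 -1.58708497 -0.00883587] [ 0.57  0.55  1.7  -0.    0.88  1.09] 0.04303152938978717 46.662989258766174
```

Emit:
send_rows([
  [-1,0,0,0,0.1],
])

```text
time: 35.25
position: [0.5458, 0.3491, 0.078]
eef_rot: [0.001, 0.889, 0.457, 0.004]
wrist_force: [10.9, -3.4, 1.7]
width: 0.0426
finger_force: 46.8
```

```bash
python3 -c "
from h import *
s=env.state(); print(s['torque'],s['joint_positions'].round(2))"
```

```text
[-0.56687613 -1.80063234  0.81425478] [ 0.57  0.55  1.7  -0.    0.88  1.19]
```

Emit:
send_rows([
  [-1,0,0,0,0.1],
  [-1,0,0,0,0.1],
])

```text
time: 35.45
position: [0.546, 0.3485, 0.078]
eef_rot: [0.001, 0.93, 0.367, 0.004]
wrist_force: [15.6, -2.6, -0.1]
width: 0.0428
finger_force: 46.6
```

```bash
python3 -c "
from h import *
s=env.state(); print(s['torque'],s['joint_positions'].round(2),s['wrist_force'],s['position'])"
```

```text
[-0.39353261 -2.44456785  0.88631946] [ 0.57  0.55  1.7  -0.    0.88  1.39] [15.59556887 -2.58171239 -0.06508003] [0.54597571 0.34847833 0.07803874]
```

Torque is steady at 0.8–0.9 N m after about 2.4 rad, so the valve is seated. I'll release and retreat.

Emit:
send_rows([
  [-1,0,0,0,0],
  [-1,0,0,0,0],
  [1,0,0,0,0],
  [1,0,0,0,0],
  [1,0,0,0,0],
  [1,0,0,0,0],
  [1,0,0,-0.02,0],
  [1,0,0,-0.03,0],
  [1,0,0,-0.04,0],
  [1,0,0,-0.04,0],
  [1,0,0,0,0],
  [1,0,0,0,0],
])

```text
time: 36.65
position: [0.5425, 0.3489, 0.2068]
eef_rot: [-0.0, 0.93, 0.368, 0.001]
wrist_force: [0.3, 0.1, -1.1]
width: 0.0858
finger_force: 0.0
```

```bash
python3 - <<'E'
from h import *
s=env.state(); print(s["time"],s["position"],s["width"],s["wrist_force"],s["torque"])
t=grab("top")["pixels"].astype(int); o=cv2.imread("pics/t20.png").astype(int)
d=abs(t-o).max(2)
for n,(x0,y0,x1,y1) in dict(dish=(385,175,455,245),tray=(385,255,482,325),tools=(225,130,410,160)).items(): print(n,(d[y0:y1,x0:x1]>60).sum())
o=cv2.imread("pics/top0.png").astype(int); d=abs(t-o).max(2); print("tools vs start",(d[130:160,225:410]>70).sum())
E
```

```text
36.65 [0.54250881 0.34894295 0.20683719] 0.08576217126514404 [ 0.29798295  0.06365392 -1.08765157] [-0.03724355  0.0135437   0.06666489]
dish 0
tray 0
tools 0
tools vs start 0
```

```bash
python3 -c "
from rig import env
print(env.finish_job())"
```

```text
the job is handed in; nothing more can be done
None
```

I handed the job in at 37 s; no verdict came back. The valve was turned to its open stop, three flared pistons were nested in the dish, one straight was stood in the tray, and the valve was then shut until it seated. My camera and torque checks agreed with this, and the screwdriver, marker and bottle had not moved, but I viewed 15 pictures, one over the limit of 14.

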